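# Load a circuit board under the inspection lens

## Robot

A 7-joint arm with a two-finger parallel gripper is mounted at the origin on a cart in front of the work surface, level with it; the furniture and walls round the work are solid. World frame = base frame: x ahead of the robot, y to its left, z up, the work surface at z = 0. Lengths are in m, angles in rad, forces in N, time in s.
With the tool pointing down it reaches from about 0.425 to 1.025 m from the base axis. Payload 3.6 kg.
Tool frame: the origin (TCP) lies midway between the tips of the shut fingers; the grasp point (between the pads) lies grasp_offset behind it (grasp_offset is the distance from the TCP to the grasp point, in m); z points along the fingers, y is the line along which they close (so a half turn about z gives the same grasp; the last joint's range is limited). The gripper opens to 85 mm and grips with 20 to 120 N. Pads are 22 mm wide; open, the fingers measure 114 mm over their backs; the gripper's body (76 mm by 85 mm) begins 54 mm behind the grasp point. The pads swing forward as they close: fully open they stand 13 mm farther back than shut.
Start: joints at [1.157, 0.591, 0.048, 1.609, -0.033, 0.943, -0.034], TCP at [0.228, -0.688, 0.203] pointing down, gripper open.
Joint ranges: [-2.69, 2.69], [-0.47, 2.24], [-1.27, 1.36], [0.19, 2.51], [-1.53, 4.68], [0.08, 2.07], [-3.09, 3.09]. Speed limits (rad/s): [2.57, 2.57, 3.14, 3.14, 3.14, 3.14, 3.14].

## Interface

Orientations are given as a rotation vector (axis times angle).
In Python, from plant import get_obs, camera, close_job, grasp_offset gives the robot as it stands. The module is installed in compiled form; this text tells all that it offers.
- The arm moves only by the shell command python3 -m jog 'ROWS' [FORCE]. ROWS is JSON, a list of rows, each an object of numbers: "tx", "ty", "tz": the shift along the tool's x, y, z in m; "rx", "ry", "rz": the turn, a rotation vector about the tool's x, y, z in rad; "gripper": the finger opening in m, from 0 to 0.0854. A call has 1 to 8 rows; each row is the pose to reach, as a shift and turn from the pose commanded when the call began, along the tool's axes at that moment; what a row does not reach only later rows make up. A row lasts 1/12 s, in which the tool goes at most 41.7 mm and 7.16 degrees, less where a joint would pass 70% of its speed; a pose out of reach is approached as far as the arm can. A call with a gripper value outside its range is refused whole. The fingers move at their own pace and stop on an object; FORCE is the grip in N (left out, the last holds). Time passes only in rows, so rows that repeat a pose let the fingers close. It gives the time, the measured TCP pose, the force, the opening and the grip force at its end, in the units of the state.
- get_obs(): the state, without advancing time (a new reading comes with each control period).
- camera(name): name is "scene" or "top" or "wrist"; returns a dict with "color" (400x640x3 uint8, red, green, blue), "vfov" (degrees; the focal length in pixels is half the picture's height over the tangent of half this angle, whatever the lens; pixels are square), "cx", "cy" (the principal point, pixels), "k1" (the pictures are not rectified: a ray, as slopes to the right and down, at radius r is drawn at 1 + k1 r^2 times it, then the intrinsics apply), "xyz" and "rotation" of the camera in the world. Camera axes: x right, y up, looking along -z (the intrinsics and any distortion apply to the point x, -y, -z); pixel columns grow to the right and rows downward; lengths in m; the calibration is good to about 2 mm. A picture is of the moment at which its call begins. There is no depth.
- close_job(): hands the job in; it is judged then, once.
The state is a dict: "t": time; "joint_positions": joint angles; "dq": joint speeds; "tau": joint torques, N m; "tcp_pos": TCP position; "eef_rot": TCP orientation; "ft_force": force on the tool from outside, world axes, zero at the start; "wrist_torque": the same for the moment, N m; "finger_gap": finger opening in m; "gripper_force": force on a finger pad.
Only numpy, scipy, OpenCV 4.12 (cv2) and the standard library are available. Lean on these libraries where they do the work, as an engineer would, in place of code of your own. Each camera call takes 0.05 s, during which the arm holds its last target. There are 200 camera calls.

## Task

Click the lens turret of the inspection stand round, with its black knob, until the short lens with the yellow band stands upright over the stage. Then slide the board carrier by its orange grip between the guide rails under the lens, without bumping the lens, until it is fully home against the two brass stops, and let go of it. Leave the red tin and the blue pliers where they are.

Things in the scene. Friction and masses are not known exactly. Their poses are not given: they have to be found in the camera images.
- stand: fixed stand: grey base 118 mm wide, x = -60 to +96 mm, its top (the stage) 10 mm above the bench; white rear column and arm inclined 30 degrees over it. Origin on the bench under the upright lens; x from the mouth (robot side) in to the column, z up. Steel rails 9 mm high along x, inner faces y = +-43 mm, x = -50 to +48 mm, flared at the mouth. Brass stop pins, front faces at x = +55 mm
- stand_home (a point): point on the stage under the upright lens: where the carrier's origin lies when it is fully home. Axes as the stand's
- stand_mouth (a point): point on the stage at the middle of the front edge of the base, 60 mm before stand_home. Axes as the stand's
- knob_grip (a point): point on the turret axis inside the round black knob (diameter 44 mm, 30 mm high), 10 mm below its top, 24 mm above the arm's upper face. 35 mm before the stand's origin, 191 mm above the bench. Its z axis is the turret axis, up out of the knob, leaning 30 degrees from vertical towards the mouth (stand -x); the gripper comes along it
- turret (a joint): turret angle about z of knob_grip (rad), positive anticlockwise seen from above the knob. A sprung click every 1.047 rad (up to about 0.1 N m) pulls it in. 0: short yellow-banded lens upright over the stage; 1.047: long red-banded lens; 2.094: long blue-banded lens; -1.047, 3.14: black plugs. Free from -1.35 to 3.5. Starts one or two clicks above 0, at times not quite settled
- lens_hub (a point): centre of the silver turret hub with three lenses (tubes 24 mm thick) and black plugs, turning with the knob. It lies on the turret axis, 130 mm straight above the stand's origin. The upright short lens ends 20 mm above the stage; an upright long lens ends 8 mm above it and bars the carrier's way
- carrier: loose board carrier, 0.2 kg: aluminium tray 110 (x) x 80 (y) x 6 mm with a green circuit board; its highest part is a white connector near the far end, 14 mm above the underside. Origin: centre of the tray's underside; x to the far end, which goes in first. An orange grip 18 mm wide, 26 mm high, level with the underside, sticks out behind from x = -55 to -112 mm, towards the robot
- carrier_grip (a point): point in the carrier's grip, 90 mm behind the carrier's origin and 16 mm above its underside; axes as the carrier's. A blue bench vice 66 mm high stands close beyond the carrier: lift the carrier clear of it
- tin: round red tin, diameter 56 mm, 20 mm high; leave alone. Origin at the centre of its underside
- pliers: blue-handled pliers lying flat, 151 x 50 x 14 mm; leave alone. Origin at the centre of the underside

How it is judged:
By the outcome, as a careful person would: the job done as asked, in the order asked, and still so for the second after the job is handed in, with the robot touching nothing.
It also fails if it takes over 67 s, if anything falls off the work surface, if the arm or the gripper's body presses on something with over 40 N, if the wrist force passes 120 N, or if a joint passes its speed limit or range.

## Working session

There is one attempt and no reset: what is moved stays moved. The work goes in short steps, Python scripts to look and compute and a shell command to move; the robot and the scene stay as the last step left them, time stands still between calls to the robot, and variables do not carry over. Pictures are saved under pics/ and viewed, at most 10 in all, crops included, and the job is handed in when it is done.

```bash
mkdir -p pics
cat > h.py <<'E'
import numpy as np,cv2
from plant import get_obs,camera,grasp_offset
from scipy.spatial.transform import Rotation as R
def K(c):
    f=c["color"].shape[0]/2/np.tan(np.radians(c["vfov"])/2)
    return np.array([[f,0,c["cx"]],[0,f,c["cy"]],[0,0,1.]])
def rot(c):
    r=np.array(c["rotation"]); return r if r.shape==(3,3) else R.from_rotvec(r).as_matrix()
def ray(c,px):
    px=np.atleast_2d(np.float64(px)); k=K(c)
    d=(px-k[:2,2])/k[0,0]; s=d.copy()
    for _ in range(30): s=d/(1+c["k1"]*(s**2).sum(1,keepdims=True))
    v=np.c_[s[:,0],-s[:,1],-np.ones(len(s))]
    return np.array(c["xyz"]),v@rot(c).T
def plane(c,px,z):
    o,d=ray(c,px); return o+d*((z-o[2])/d[:,2])[:,None]
def proj(c,P):
    q=(np.atleast_2d(P)-c["xyz"])@rot(c); s=np.c_[q[:,0],-q[:,1]]/-q[:,2:]
    s=s*(1+c["k1"]*(s**2).sum(1,keepdims=True)); k=K(c); return s*k[0,0]+k[:2,2]
def save(c,n,crop=None,s=1):
    im=c["color"][...,::-1]
    if crop: x0,y0,x1,y1=crop; im=im[y0:y1,x0:x1]
    cv2.imwrite("pics/"+n,cv2.resize(im,None,fx=s,fy=s,interpolation=cv2.INTER_CUBIC))
def tri(c1,p1,c2,p2):
    A=0;b=0
    for c,p in((c1,p1),(c2,p2)):
        o,d=ray(c,p);d=d[0]/np.linalg.norm(d[0]);M=np.eye(3)-np.outer(d,d);A=A+M;b=b+M@o
    return np.linalg.solve(A,b)
E
python3 - <<'E'
from h import *
import pickle
cs={n:camera(n) for n in("scene","top","wrist")}
pickle.dump(cs,open("c0.pkl","wb"))
for n,c in cs.items():
    print(n,c["vfov"],c["cx"],c["cy"],c["k1"],np.round(c["xyz"],3),np.round(c["rotation"],3).tolist())
save(cs["scene"],"s0.png",s=1.25);save(cs["top"],"t0.png",s=1.25)
print(grasp_offset,get_obs())
E
```

```text
scene 49.26088511112949 320.92321441949656 201.6362202374159 -0.062219881427853875 [-0.078  0.731  0.928] [0.387, -1.103, -2.306]
top 43.032279063228636 327.30224040173334 203.87179585745284 -0.15952491198251248 [ 0.364 -0.056  1.286] [0.114, -0.107, -1.596]
wrist 59.901541454510934 321.1174765502183 196.5883352860692 -0.03293838702157848 [ 0.304 -0.662  0.374] [-0.272, 0.2, -1.237]
0.0187 {'t': 0.15, 'joint_positions': array([ 1.15749839,  0.59192811,  0.04830395,  1.6095194 , -0.03331294,
        0.94269937, -0.03368411]), 'dq': array([-0.00174172, -0.00013849, -0.00047812, -0.00425385, -0.00011752,
       -0.00099677, -0.00043253]), 'tau': array([ 3.66317588e-03, -5.49245739e+01,  1.55013576e+00, -1.98452157e+01,
        9.60495992e-03,  5.67323921e-03,  2.23911053e-05]), 'tcp_pos': array([ 0.22772357, -0.68758372,  0.20179226]), 'eef_rot': array([-3.09980326e+00, -5.00072054e-01,  5.67717785e-04]), 'ft_force': array([-0.07037486, -0.22080853,  0.42510577]), 'wrist_torque': array([ 0.03029664,  0.02824784, -0.05530349]), 'gripper_force': 0.0, 'finger_gap': 0.08543681956396743}
```

View pics/s0.png

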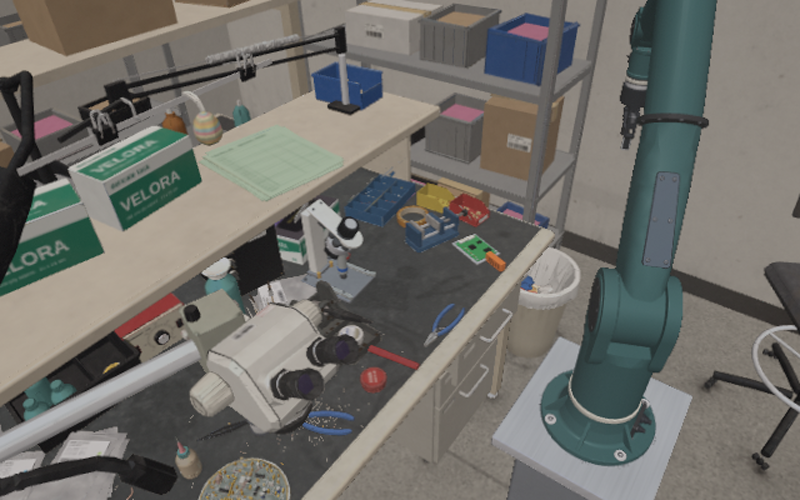

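View pics/t0.png

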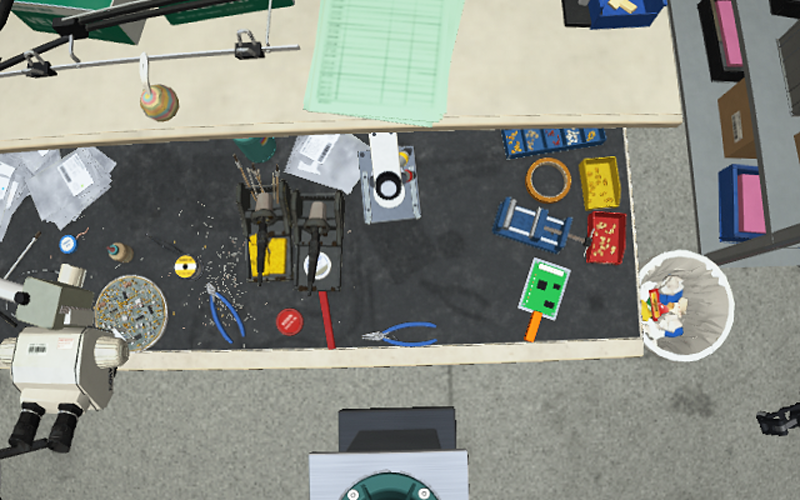

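The scene view shows the stand at (340,240) and the carrier at (480,250). In the top view the stand is at (390,180), with the knob at (388,187). The carrier is at (545,288), its grip at (535,326), and the vice is beyond it at (535,222). Next I'll crop in closer and measure by colour.

Run:
```python
from h import *
import pickle
cs=pickle.load(open("c0.pkl","rb"))
t,s=cs["top"],cs["scene"]
def cr(c,x0,y0,w,h): return cv2.resize(c["color"][y0:y0+h,x0:x0+w,::-1],(400,int(400*h/w)),interpolation=cv2.INTER_CUBIC)
a=cr(t,280,100,66,85);b=cr(s,230,150,80,103)
h=min(a.shape[0],b.shape[0]);cv2.imwrite("pics/m1.png",np.hstack([a[:h],b[:h]]));print(h)
def blob(c,lo,hi,box):
    x0,y0,x1,y1=box
    m=cv2.inRange(cv2.cvtColor(np.ascontiguousarray(c["color"]),cv2.COLOR_RGB2HSV),lo,hi);z=np.zeros_like(m);z[y0:y1,x0:x1]=m[y0:y1,x0:x1]
    cn=max(cv2.findContours(z,0,cv2.CHAIN_APPROX_NONE)[0],key=cv2.contourArea)
    return cn[:,0].astype(float),cv2.minAreaRect(cn)
o,ro=blob(t,(8,150,120),(22,255,255),(400,230,460,290))
g,rg=blob(t,(50,100,80),(75,255,255),(400,190,470,270))
for n,r,z in(("orange",ro,.026),("green",rg,.008)):
    bx=cv2.boxPoints(r);P=plane(t,bx,z);print(n,np.round(plane(t,r[0],z)[0],4),np.round(P[:,:2],4).tolist(),r)
```

```text
515
orange [ 0.3925 -0.2941  0.026 ] [[0.3672, -0.2728], [0.4253, -0.2955], [0.4179, -0.3155], [0.3598, -0.2928]] ((426.0, 260.5000305175781), (8.5381498336792, 24.98199462890625), 18.434947967529297)
green [ 0.4675 -0.3247  0.008 ] [[0.4343, -0.2745], [0.5251, -0.31], [0.5009, -0.3756], [0.4103, -0.3394]] ((435.1000671386719, 230.70001220703125), (27.195587158203125, 37.947322845458984), 18.434947967529297)
```

View pics/m1.png

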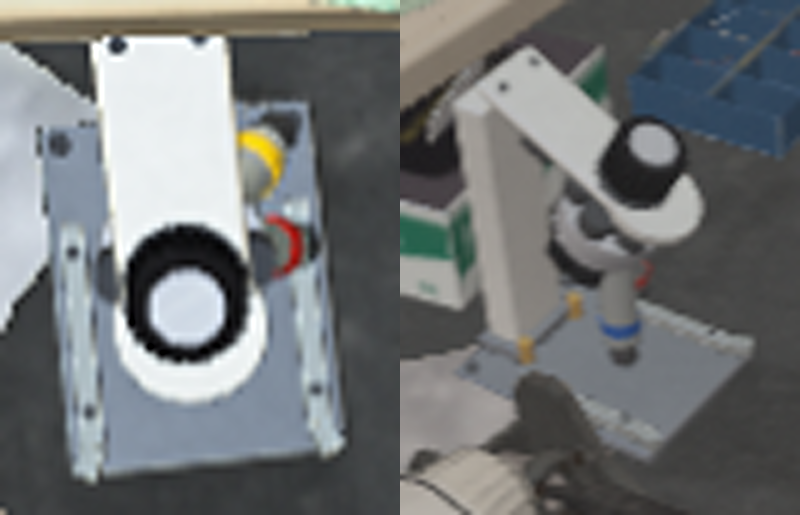

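The lens over the stage is the blue-banded one, so the turret is at about 2.09 and must turn −2.09. That is +120° about the downward tool z. I can see the stand corners and the knob top in both crops, so I'll fit the stand's pose from those points.

```bash
cat >> h.py <<'E'
def sp():
    v=np.load("stand.npy"); M=R.from_euler("z",v[2]).as_matrix(); return np.array([v[0],v[1],0]),M
def delta(p,M):
    "tool-frame shift and rotvec from present measured pose to target"
    o=get_obs(); T=R.from_rotvec(o["eef_rot"])
    return np.round(T.inv().apply(np.array(p)-o["tcp_pos"]),4),np.round((T.inv()*R.from_matrix(M)).as_rotvec(),4)
def knobM(a,sy=1):
    "tool z down the axis; a = turn about tool z from tool y pointing forward"
    o,M=sp(); c=np.cos(np.pi/6)
    z=M@[.5,0,-c]; y=M@[c,0,.5]; return np.c_[np.cross(y,z),y,z]@R.from_euler("z",a).as_matrix()
def knobP(d):
    "point d along tool z (down the axis) from knob_grip"
    o,M=sp(); return o+M@(np.array([-.035,0,.191])+d*np.array([.5,0,-np.cos(np.pi/6)]))
E
python3 - <<'E'
from h import *
import pickle
from scipy.optimize import least_squares
cs=pickle.load(open("c0.pkl","rb"));t,s=cs["top"],cs["scene"]
ft=lambda u,v:((u+.5)*66/400-.5+280,(v+.5)*66/400-.5+100)
fs=lambda u,v:((u-400+.5)*.2-.5+230,(v+.5)*.2-.5+150)
a=10
obs=[(t,ft(83,476),(-60,59,a)),(t,ft(343,438),(-60,-59,a)),(t,ft(307,103),(96,-59,a)),(t,ft(42,128),(96,59,a)),
(t,ft(187,305),(-40,0,199.7)),(s,fs(651,462),(-60,59,a)),(s,fs(755,345),(-60,-59,a)),(s,fs(658,143),(-40,0,199.7))]
def res(v):
    M=R.from_euler("z",v[2]).as_matrix()
    return np.concatenate([proj(c,M@(np.array(P)/1e3)+[v[0],v[1],0])[0]-p for c,p,P in obs])
r=least_squares(res,[.65,.05,0],loss="soft_l1");print(r.x,np.degrees(r.x[2]),np.round(r.fun.reshape(-1,2),1).tolist())
print("knob tri",tri(t,ft(187,305),s,fs(658,143)))
np.save("stand.npy",r.x)
o,M=sp();print("knob",knobP(0),"mouth",o+M@[-.06,0,.01])
e=plane(t,[(300,118),(380,118)],.4);print(e)
p=knobP(-.10);print(p,delta(p,knobM(-1.047)),delta(p,knobM(0)))
E
```

```text
[ 0.67656864 -0.01796539  0.09080269] 5.202610853290053 [[-1.1, 0.6], [1.7, 1.5], [0.4, -1.2], [-0.7, -0.0], [0.9, 0.6], [-0.5, -1.3], [-0.3, 0.2], [-1.2, 0.2]]
knob tri [ 0.63520104 -0.02120128  0.20186191]
knob [ 0.64171283 -0.02113912  0.191     ] mouth [ 0.61681582 -0.02340607  0.01      ]
[[ 0.6477841  -0.0087583   0.4       ]
 [ 0.64360196 -0.15403387  0.4       ]]
[ 0.59191881 -0.02567301  0.27760254] (array([ 0.5539, -0.5139, -0.075 ]), array([-0.6625,  0.0962, -2.3215])) (array([ 0.5539, -0.5139, -0.075 ]), array([-0.4435,  0.3497, -1.3094]))
```

```bash
python3 - <<'E'
from h import *
import pickle
cs=pickle.load(open("c0.pkl","rb"))
print("shelf corner",tri(cs["top"],(544,98),cs["scene"],(350,88)))
E
python3 -m jog '[{"tx":0.553,"ty":-0.513,"tz":-0.075,"rx":-0.66,"ry":0.1,"rz":-2.32},{"tx":0.553,"ty":-0.513,"tz":-0.075,"rx":-0.66,"ry":0.1,"rz":-2.32},{"tx":0.553,"ty":-0.513,"tz":-0.075,"rx":-0.66,"ry":0.1,"rz":-2.32},{"tx":0.553,"ty":-0.513,"tz":-0.075,"rx":-0.66,"ry":0.1,"rz":-2.32},{"tx":0.553,"ty":-0.513,"tz":-0.075,"rx":-0.66,"ry":0.1,"rz":-2.32},{"tx":0.553,"ty":-0.513,"tz":-0.075,"rx":-0.66,"ry":0.1,"rz":-2.32},{"tx":0.553,"ty":-0.513,"tz":-0.075,"rx":-0.66,"ry":0.1,"rz":-2.32},{"tx":0.553,"ty":-0.513,"tz":-0.075,"rx":-0.66,"ry":0.1,"rz":-2.32}]'
python3 -c "
from h import *
print(get_obs()['joint_positions'].round(2),delta(knobP(-.1),knobM(-1.047)))"
```

```text
shelf corner [ 0.7264536  -0.52906849  0.26821549]
[ 1.16  0.59  0.05  1.61 -0.03  0.94 -0.03] (array([ 0.5539, -0.5139, -0.075 ]), array([-0.6625,  0.0962, -2.3215]))invalid input at $[0]: expected keys tx, ty, tz, rx, ry, rz, gripper
```

```bash
python3 -m jog '[{"tx":0.553,"ty":-0.513,"tz":-0.075,"rx":-0.66,"ry":0.1,"rz":-2.32,"gripper":0.085},{"tx":0.553,"ty":-0.513,"tz":-0.075,"rx":-0.66,"ry":0.1,"rz":-2.32,"gripper":0.085},{"tx":0.553,"ty":-0.513,"tz":-0.075,"rx":-0.66,"ry":0.1,"rz":-2.32,"gripper":0.085},{"tx":0.553,"ty":-0.513,"tz":-0.075,"rx":-0.66,"ry":0.1,"rz":-2.32,"gripper":0.085},{"tx":0.553,"ty":-0.513,"tz":-0.075,"rx":-0.66,"ry":0.1,"rz":-2.32,"gripper":0.085},{"tx":0.553,"ty":-0.513,"tz":-0.075,"rx":-0.66,"ry":0.1,"rz":-2.32,"gripper":0.085},{"tx":0.553,"ty":-0.513,"tz":-0.075,"rx":-0.66,"ry":0.1,"rz":-2.32,"gripper":0.085},{"tx":0.553,"ty":-0.513,"tz":-0.075,"rx":-0.66,"ry":0.1,"rz":-2.32,"gripper":0.085}]'
python3 -c "
from h import *
print(get_obs()['joint_positions'].round(2),delta(knobP(-.1),knobM(-1.047)))"
```

```text
t: 0.82
tcp_pos: [0.3883, -0.3953, 0.2359]
eef_rot: [2.303, 1.738, 0.118]
ft_force: [0.8, -0.8, -0.3]
finger_gap: 0.0846
gripper_force: 0.0
[ 0.97  0.25 -0.28  2.14  0.1   0.49  0.35] (array([ 0.4071,  0.1064, -0.0526]), array([-0.3856,  0.0563, -1.3542]))
```

```bash
python3 -m jog '[{"tx":0.407,"ty":0.106,"tz":-0.053,"rx":-0.386,"ry":0.056,"rz":-1.354,"gripper":0.085},{"tx":0.407,"ty":0.106,"tz":-0.053,"rx":-0.386,"ry":0.056,"rz":-1.354,"gripper":0.085},{"tx":0.407,"ty":0.106,"tz":-0.053,"rx":-0.386,"ry":0.056,"rz":-1.354,"gripper":0.085},{"tx":0.407,"ty":0.106,"tz":-0.053,"rx":-0.386,"ry":0.056,"rz":-1.354,"gripper":0.085},{"tx":0.407,"ty":0.106,"tz":-0.053,"rx":-0.386,"ry":0.056,"rz":-1.354,"gripper":0.085},{"tx":0.407,"ty":0.106,"tz":-0.053,"rx":-0.386,"ry":0.056,"rz":-1.354,"gripper":0.085},{"tx":0.407,"ty":0.106,"tz":-0.053,"rx":-0.386,"ry":0.056,"rz":-1.354,"gripper":0.085},{"tx":0.407,"ty":0.106,"tz":-0.053,"rx":-0.386,"ry":0.056,"rz":-1.354,"gripper":0.085}]'
python3 -c "
from h import *
print(get_obs()['joint_positions'].round(2),delta(knobP(-.1),knobM(-1.047)))"
```

```text
t: 1.48
tcp_pos: [0.5494, -0.106, 0.2692]
eef_rot: [1.11, 2.446, 0.195]
ft_force: [0.4, -0.8, -0.1]
finger_gap: 0.0847
gripper_force: 0.0
[ 0.58  0.17 -0.53  2.24  0.37  0.3   0.46] (array([0.0323, 0.0851, 0.0074]), array([-0.1124,  0.0169, -0.3934]))
```

```bash
python3 -m jog '[{"tx":0.032,"ty":0.085,"tz":0.007,"rx":-0.112,"ry":0.017,"rz":-0.393,"gripper":0.085},{"tx":0.032,"ty":0.085,"tz":0.007,"rx":-0.112,"ry":0.017,"rz":-0.393,"gripper":0.085},{"tx":0.032,"ty":0.085,"tz":0.007,"rx":-0.112,"ry":0.017,"rz":-0.393,"gripper":0.085},{"tx":0.032,"ty":0.085,"tz":0.007,"rx":-0.112,"ry":0.017,"rz":-0.393,"gripper":0.085},{"tx":0.032,"ty":0.085,"tz":0.007,"rx":-0.112,"ry":0.017,"rz":-0.393,"gripper":0.085},{"tx":0.032,"ty":0.085,"tz":0.007,"rx":-0.112,"ry":0.017,"rz":-0.393,"gripper":0.085}]'
python3 -c "
from h import *
print(get_obs()['joint_positions'].round(2),delta(knobP(-.1),knobM(-1.047)),delta(knobP(.012),knobM(-1.047)))
c=camera('wrist');t=camera('top');s=camera('scene')
import pickle;pickle.dump((c,t,s),open('c1.pkl','wb'))
print(proj(c,knobP(-.01)),proj(t,knobP(-.01)))
a=cv2.resize(c['color'][...,::-1],(640,400));b=cv2.resize(s['color'][120:260,200:360,::-1],(160*3//2,210));
cv2.imwrite('pics/w1.png',a)"
```

```text
t: 1.98
tcp_pos: [0.5918, -0.0287, 0.2775]
eef_rot: [0.578, 2.572, 0.213]
ft_force: [-0.4, -0.3, 0.4]
finger_gap: 0.0847
gripper_force: 0.0
[ 0.57  0.22 -0.67  2.2   0.45  0.27  0.68] (array([0.0012, 0.0028, 0.0001]), array([-0.0027, -0.0005, -0.0084])) (array([0.0011, 0.0031, 0.1121]), array([-0.0027, -0.0005, -0.0084]))
[[323.5710308  187.95921561]] [[311.3410694  150.47632184]]
```

View pics/w1.png

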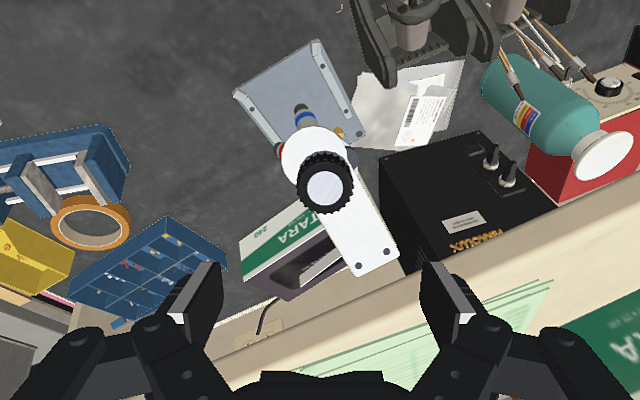

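The knob top shows at about (324,187) and I predicted (323.6,188), so the pose is good. The blue lens is over the stage. Descending and gripping.

```bash
python3 -m jog '[{"tx":0.001,"ty":0.003,"tz":0.04,"rx":-0.003,"ry":0,"rz":-0.008,"gripper":0.085},{"tx":0.001,"ty":0.003,"tz":0.07,"rx":-0.003,"ry":0,"rz":-0.008,"gripper":0.085},{"tx":0.001,"ty":0.003,"tz":0.1,"rx":-0.003,"ry":0,"rz":-0.008,"gripper":0.085},{"tx":0.001,"ty":0.003,"tz":0.12,"rx":-0.003,"ry":0,"rz":-0.008,"gripper":0.085},{"tx":0.001,"ty":0.003,"tz":0.12,"rx":-0.003,"ry":0,"rz":-0.008,"gripper":0.085},{"tx":0.001,"ty":0.003,"tz":0.12,"rx":-0.003,"ry":0,"rz":-0.008,"gripper":0.06}]'
python3 -m jog '[{"tx":0,"ty":0,"tz":0,"rx":0,"ry":0,"rz":0,"gripper":0.035},{"tx":0,"ty":0,"tz":0,"rx":0,"ry":0,"rz":0,"gripper":0.035},{"tx":0,"ty":0,"tz":0,"rx":0,"ry":0,"rz":0,"gripper":0.035},{"tx":0,"ty":0,"tz":0,"rx":0,"ry":0,"rz":0,"gripper":0.035},{"tx":0,"ty":0,"tz":0,"rx":0,"ry":0,"rz":0,"gripper":0.035},{"tx":0,"ty":0,"tz":0,"rx":0,"ry":0,"rz":0,"gripper":0.035}]' 30
python3 -c "
from h import *
print(get_obs()['joint_positions'].round(2),delta(knobP(.02),knobM(-1.047)),delta(knobP(.02),knobM(1.047)))"
```

```text
t: 2.63
tcp_pos: [0.6525, -0.0198, 0.173]
eef_rot: [0.564, 2.574, 0.214]
ft_force: [1.0, -0.0, 0.0]
finger_gap: 0.075
gripper_force: 0.0
t: 3.13
tcp_pos: [0.6524, -0.02, 0.1749]
eef_rot: [0.564, 2.572, 0.215]
ft_force: [-0.4, -0.1, 0.1]
finger_gap: 0.0348
gripper_force: 0.0
[ 0.2   0.42 -0.28  2.19  1.36  0.08 -0.23] (array([ 0.001 , -0.0008,  0.0007]), array([0.0016, 0.0012, 0.0012])) (array([ 0.001 , -0.0008,  0.0007]), array([ 2.2000e-03, -9.0000e-04,  2.0952e+00]))
```

```bash
python3 -c "
from h import *
c=camera('wrist');t=camera('top');s=camera('scene')
f=lambda c,x,y,w,h:cv2.resize(c['color'][y:y+h,x:x+w,::-1],(400,400),interpolation=cv2.INTER_CUBIC)
print(proj(c,knobP(-.01)),proj(c,get_obs()['tcp_pos']))
cv2.imwrite('pics/w2.png',np.hstack([f(c,120,0,400,400),f(s,220,130,100,100)]))"
```

```text
[[317.53194742 262.40550494]] [[319.41744219 237.10478419]]
```

View pics/w2.png

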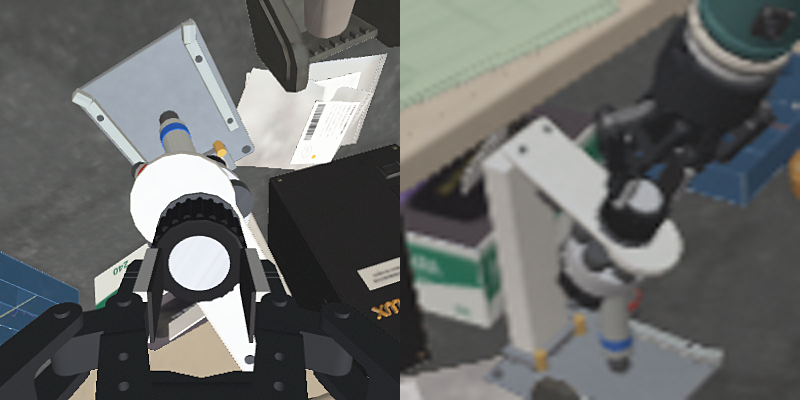

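Seen in the wrist view, the pads straddle the knob top at crop position (200,262), and the blue lens is still over the stage. The gap reached its command with no force, so I'll close further to see whether the knob is actually between the pads.

```bash
python3 -m jog '[{"tx":0,"ty":0,"tz":0,"rx":0,"ry":0,"rz":0,"gripper":0.0},{"tx":0,"ty":0,"tz":0,"rx":0,"ry":0,"rz":0,"gripper":0.0},{"tx":0,"ty":0,"tz":0,"rx":0,"ry":0,"rz":0,"gripper":0.0},{"tx":0,"ty":0,"tz":0,"rx":0,"ry":0,"rz":0,"gripper":0.0}]' 30
python3 -c "
from h import *
o=get_obs();print(o['joint_positions'].round(3))
c=camera('wrist');t=camera('top');s=camera('scene')
f=lambda c,x,y,w,h:cv2.resize(c['color'][y:y+h,x:x+w,::-1],(400,400),interpolation=cv2.INTER_CUBIC)
T=R.from_rotvec(o['eef_rot']);print(T.inv().apply(c['xyz']-o['tcp_pos']),(T.inv()*R.from_matrix(rot(c))).as_matrix().round(2))
cv2.imwrite('pics/w3.png',np.hstack([f(c,170,120,300,280),f(t,270,90,90,90)]))"
```

```text
t: 3.62
tcp_pos: [0.6516, -0.0223, 0.175]
eef_rot: [0.567, 2.571, 0.209]
ft_force: [-6.8, -2.9, 8.2]
finger_gap: -0.0003
gripper_force: 5.3
[ 0.196  0.418 -0.275  2.194  1.361  0.083 -0.228]
[ 0.07949868  0.00052339 -0.17201179] [[ 0.    0.95  0.31]
 [ 1.   -0.   -0.  ]
 [-0.    0.31 -0.95]]
```

View pics/w3.png

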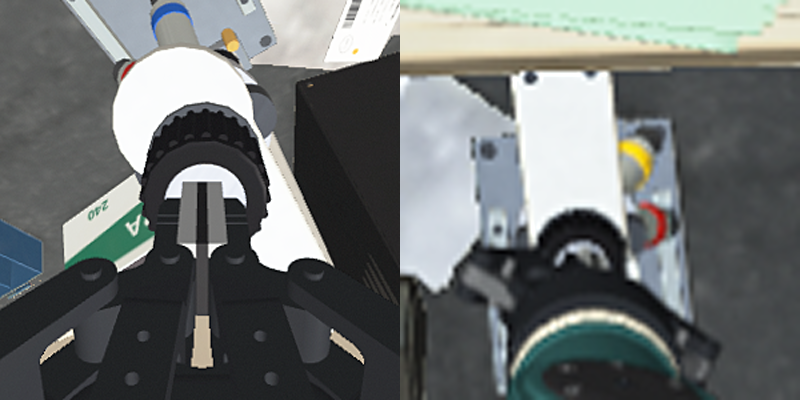

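```bash
python3 -c "
from h import *
o=get_obs();T=R.from_rotvec(o['eef_rot']);c=camera('wrist')
for dz in(0,-.01,-.02,-.03):
  print(dz,[proj(c,o['tcp_pos']+T.apply([x,y,dz]))[0].round(0).tolist() for x in(-.011,.011) for y in (0,.008)])
import pickle
w1,t1,s1=pickle.load(open('c1.pkl','rb'))
for n,w in(('pre',w1),('now',c)):
  for d in(-.02,-.01,0,.01,.02): 
    P=knobP(d);M=knobM(0);a=np.linspace(0,6.28,40);e=np.array([P+M@[.022*np.cos(q),.022*np.sin(q),0] for q in a]);p=proj(w,e);print(n,d,proj(w,P)[0].round(0),p.min(0).round(0),p.max(0).round(0))
save(w1,'k1.png')
def disc(w,seed):
  m=cv2.inRange(w['color'],(190,190,200),(255,255,255));n,l,st,ce=cv2.connectedComponentsWithStats(m)
  k=l[seed[1],seed[0]];print(k,st[k],ce[k]);return ce[k]
p=disc(w1,(324,187));t0,s0=[pickle.load(open('c0.pkl','rb'))[k] for k in('top','scene')]
q=disc(t0,(311,150));r=disc(s0,(281,178))
print(tri(w1,p,t0,q),tri(w1,p,s0,r),tri(t0,q,s0,r),knobP(-.01))
"
```

```text
0 [[319.0, 256.0], [334.0, 256.0], [319.0, 219.0], [334.0, 219.0]]
-0.01 [[319.0, 265.0], [334.0, 265.0], [319.0, 226.0], [335.0, 226.0]]
-0.02 [[319.0, 275.0], [335.0, 275.0], [319.0, 234.0], [336.0, 234.0]]
-0.03 [[319.0, 286.0], [336.0, 286.0], [319.0, 243.0], [337.0, 243.0]]
pre -0.02 [324. 192.] [295. 163.] [353. 219.]
pre -0.01 [324. 188.] [296. 161.] [351. 214.]
pre 0 [324. 184.] [297. 158.] [350. 210.]
pre 0.01 [323. 181.] [297. 155.] [350. 206.]
pre 0.02 [323. 178.] [298. 153.] [349. 202.]
now -0.02 [322. 272.] [272. 226.] [373. 315.]
now -0.01 [322. 261.] [275. 217.] [370. 302.]
now 0 [322. 251.] [277. 209.] [367. 290.]
now 0.01 [322. 242.] [280. 202.] [365. 279.]
now 0.02 [322. 234.] [282. 196.] [363. 270.]
101 [308 171  35  34 933] [324.78778135 187.82529475]
295 [305 145  12  11 103] [310.49514563 150.2038835 ]
0 [     0      0    640    400 256000] [319.5 199.5]
[ 0.63731039 -0.02022691  0.19966002] [ 0.51042079 -0.00209114  0.25145388] [ 0.59094955 -0.04613345  0.1483927 ] [ 0.63673342 -0.02159251  0.19966025]
```

```bash
python3 -m jog '[{"tx":0,"ty":0,"tz":0,"rx":0,"ry":0,"rz":0,"gripper":0.085},{"tx":0,"ty":0,"tz":0,"rx":0,"ry":0,"rz":0,"gripper":0.085},{"tx":0,"ty":0,"tz":0,"rx":0,"ry":0,"rz":0,"gripper":0.085},{"tx":0,"ty":0,"tz":0,"rx":0,"ry":0,"rz":0,"gripper":0.085},{"tx":0,"ty":0,"tz":0,"rx":0,"ry":0,"rz":0,"gripper":0.085},{"tx":0,"ty":0,"tz":0,"rx":0,"ry":0,"rz":0,"gripper":0.085}]' 30
python3 -c "
from h import *
import pickle
c=pickle.load(open('c1.pkl','rb'))[0]
Rt=np.array([[0,.95,.31],[1,0,0],[0,.31,-.95]]);T=rot(c)@Rt.T
tcp=c['xyz']-T@[.0795,.0005,-.172]
for dz in(0,-.013,-.03,-.043,-.05): print(dz,[proj(c,tcp+T@[x,-.0425,dz])[0].round(0).tolist() for x in(-.011,.011)])
print(delta(knobP(.048),knobM(-1.047)))
"
```

```text
t: 4.32
tcp_pos: [0.652, -0.0204, 0.1739]
eef_rot: [0.564, 2.573, 0.214]
ft_force: [0.2, 0.1, -0.2]
finger_gap: 0.0723
gripper_force: 0.0
0 [[243.0, 256.0], [240.0, 219.0]]
-0.013 [[238.0, 267.0], [235.0, 228.0]]
-0.03 [[230.0, 286.0], [226.0, 243.0]]
-0.043 [[223.0, 302.0], [218.0, 257.0]]
-0.05 [[218.0, 312.0], [213.0, 265.0]]
(array([ 0.0004, -0.    ,  0.028 ]), array([ 0.0003, -0.0002,  0.001 ]))
```

The open fingertips show at (218,262), which puts the real tips about 31 mm behind the reported TCP. Contact with the knob top at shut agrees. I'll allow for that by going 34 mm deeper.

```bash
python3 -m jog '[{"tx":0,"ty":0,"tz":0,"rx":0,"ry":0,"rz":0,"gripper":0.085},{"tx":0,"ty":0,"tz":0.01,"rx":0,"ry":0,"rz":0,"gripper":0.085},{"tx":0,"ty":0,"tz":0.02,"rx":0,"ry":0,"rz":0,"gripper":0.085},{"tx":0,"ty":0,"tz":0.027,"rx":0,"ry":0,"rz":0,"gripper":0.085},{"tx":0,"ty":0,"tz":0.034,"rx":0,"ry":0,"rz":0,"gripper":0.085},{"tx":0,"ty":0,"tz":0.034,"rx":0,"ry":0,"rz":0,"gripper":0.085}]' 30
python3 -m jog '[{"tx":0,"ty":0,"tz":0,"rx":0,"ry":0,"rz":0,"gripper":0.03},{"tx":0,"ty":0,"tz":0,"rx":0,"ry":0,"rz":0,"gripper":0.03},{"tx":0,"ty":0,"tz":0,"rx":0,"ry":0,"rz":0,"gripper":0.03},{"tx":0,"ty":0,"tz":0,"rx":0,"ry":0,"rz":0,"gripper":0.03},{"tx":0,"ty":0,"tz":0,"rx":0,"ry":0,"rz":0,"gripper":0.03},{"tx":0,"ty":0,"tz":0,"rx":0,"ry":0,"rz":0,"gripper":0.03}]' 30
python3 -c "
from h import *
print(get_obs()['joint_positions'].round(2),delta(knobP(.054),knobM(-1.047)),delta(knobP(.054),knobM(1.047)))"
```

```text
t: 4.82
tcp_pos: [0.6691, -0.0186, 0.1434]
eef_rot: [0.565, 2.574, 0.215]
ft_force: [-0.4, 0.8, 0.6]
finger_gap: 0.0855
gripper_force: 0.0
t: 5.32
tcp_pos: [0.6688, -0.0194, 0.1453]
eef_rot: [0.565, 2.572, 0.212]
ft_force: [-4.3, -1.6, 5.0]
finger_gap: 0.0436
gripper_force: 30.4
[ 0.27  0.5  -0.39  2.17  1.77  0.15 -0.62] (array([0.0009, 0.0003, 0.0008]), array([-0.0007,  0.0016,  0.0011])) (array([0.0009, 0.0003, 0.0008]), array([1.2000e-03, 1.7000e-03, 2.0951e+00]))
```

```bash
python3 -m jog '[{"tx":0,"ty":0,"tz":0,"rx":0,"ry":0,"rz":0.1,"gripper":0.03},{"tx":0,"ty":0,"tz":0,"rx":0,"ry":0,"rz":0.2,"gripper":0.03},{"tx":0,"ty":0,"tz":0,"rx":0,"ry":0,"rz":0.3,"gripper":0.03},{"tx":0,"ty":0,"tz":0,"rx":0,"ry":0,"rz":0.4,"gripper":0.03},{"tx":0,"ty":0,"tz":0,"rx":0,"ry":0,"rz":0.5,"gripper":0.03},{"tx":0,"ty":0,"tz":0,"rx":0,"ry":0,"rz":0.6,"gripper":0.03},{"tx":0,"ty":0,"tz":0,"rx":0,"ry":0,"rz":0.7,"gripper":0.03},{"tx":0,"ty":0,"tz":0,"rx":0,"ry":0,"rz":0.7,"gripper":0.03}]' 40
python3 -c "
from h import *
print(get_obs()['joint_positions'].round(2),delta(knobP(.054),knobM(1.047)))"
```

```text
t: 5.98
tcp_pos: [0.6684, -0.0199, 0.1451]
eef_rot: [1.45, 2.269, 0.44]
ft_force: [-7.0, -3.3, 6.7]
finger_gap: 0.0429
gripper_force: 40.1
[ 0.41  0.53 -0.57  2.17  1.68  0.25 -1.21] (array([0.0012, 0.0003, 0.0009]), array([1.1000e-03, 1.7000e-03, 1.3903e+00]))
```

```bash
python3 -m jog '[{"tx":0,"ty":0,"tz":0,"rx":0,"ry":0,"rz":0.1,"gripper":0.03},{"tx":0,"ty":0,"tz":0,"rx":0,"ry":0,"rz":0.2,"gripper":0.03},{"tx":0,"ty":0,"tz":0,"rx":0,"ry":0,"rz":0.3,"gripper":0.03},{"tx":0,"ty":0,"tz":0,"rx":0,"ry":0,"rz":0.4,"gripper":0.03},{"tx":0,"ty":0,"tz":0,"rx":0,"ry":0,"rz":0.5,"gripper":0.03},{"tx":0,"ty":0,"tz":0,"rx":0,"ry":0,"rz":0.6,"gripper":0.03},{"tx":0,"ty":0,"tz":0,"rx":0,"ry":0,"rz":0.7,"gripper":0.03},{"tx":0,"ty":0,"tz":0,"rx":0,"ry":0,"rz":0.7,"gripper":0.03}]'
python3 -m jog '[{"tx":0,"ty":0,"tz":0,"rx":0,"ry":0,"rz":0.1,"gripper":0.03},{"tx":0,"ty":0,"tz":0,"rx":0,"ry":0,"rz":0.2,"gripper":0.03},{"tx":0,"ty":0,"tz":0,"rx":0,"ry":0,"rz":0.3,"gripper":0.03},{"tx":0,"ty":0,"tz":0,"rx":0,"ry":0,"rz":0.4,"gripper":0.03},{"tx":0,"ty":0,"tz":0,"rx":0,"ry":0,"rz":0.5,"gripper":0.03},{"tx":0,"ty":0,"tz":0,"rx":0,"ry":0,"rz":0.6,"gripper":0.03},{"tx":0,"ty":0,"tz":0,"rx":0,"ry":0,"rz":0.69,"gripper":0.03},{"tx":0,"ty":0,"tz":0,"rx":0,"ry":0,"rz":0.69,"gripper":0.03}]'
python3 -c "
from h import *
print(get_obs()['joint_positions'].round(2),delta(knobP(.054),knobM(1.047)))
c=camera('wrist');t=camera('top');s=camera('scene')
f=lambda c,x,y,w,h:cv2.resize(c['color'][y:y+h,x:x+w,::-1],(400,400),interpolation=cv2.INTER_CUBIC)
cv2.imwrite('pics/w4.png',np.hstack([f(c,120,0,400,400),f(s,220,130,100,100)]))"
```

```text
t: 6.65
tcp_pos: [0.6679, -0.02, 0.1447]
eef_rot: [2.218, 1.696, 0.63]
ft_force: [-7.5, -2.8, 6.3]
finger_gap: 0.0431
gripper_force: 40.4
t: 7.32
tcp_pos: [0.6674, -0.0198, 0.1445]
eef_rot: [2.791, 0.889, 0.764]
ft_force: [-9.4, -2.2, 6.6]
finger_gap: 0.043
gripper_force: 40.4
[ 0.56  0.59 -0.8   2.16  1.64  0.38 -2.52] (array([ 0.0013, -0.0003,  0.0009]), array([0.0018, 0.0025, 0.0026]))
```

View pics/w4.png

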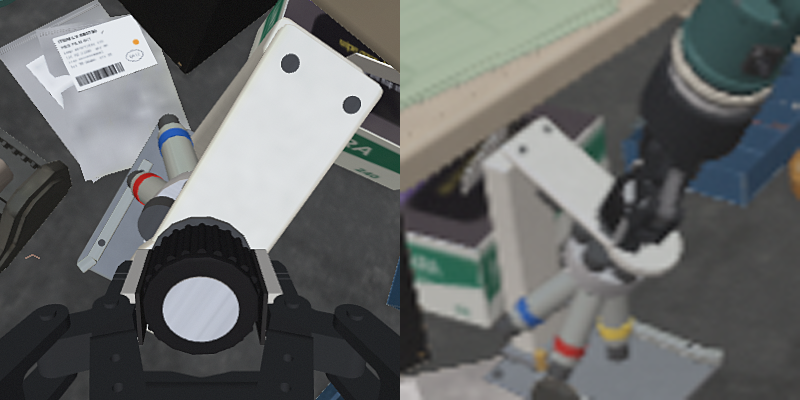

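The yellow-banded lens is now upright (scene crop, (615,330)), with red and blue swung to the rear. I'll release the knob, back off along the axis, and work out a carrier hover pose. The tool leans 15° so that the gripper later clears the knob, with the camera on the robot side.

```bash
python3 -m jog '[{"tx":0,"ty":0,"tz":0,"rx":0,"ry":0,"rz":0,"gripper":0.085},{"tx":0,"ty":0,"tz":0,"rx":0,"ry":0,"rz":0,"gripper":0.085},{"tx":0,"ty":0,"tz":0,"rx":0,"ry":0,"rz":0,"gripper":0.085},{"tx":0,"ty":0,"tz":0,"rx":0,"ry":0,"rz":0,"gripper":0.085},{"tx":0,"ty":0,"tz":-0.03,"rx":0,"ry":0,"rz":0,"gripper":0.085},{"tx":0,"ty":0,"tz":-0.07,"rx":0,"ry":0,"rz":0,"gripper":0.085},{"tx":0,"ty":0,"tz":-0.11,"rx":0,"ry":0,"rz":0,"gripper":0.085},{"tx":0,"ty":0,"tz":-0.15,"rx":0,"ry":0,"rz":0,"gripper":0.085}]'
cat >> h.py <<'E'
def gripM(yaw,tilt):
    "camera side towards the robot, tool y = +carrier y, leaning back by tilt"
    M=R.from_euler("z",yaw).as_matrix(); s,c=np.sin(tilt),np.cos(tilt)
    z=M@[s,0,-c]; y=M@[0,1,0]; return np.c_[np.cross(y,z),y,z]
OFF=.051
def gripT(P,yaw,tilt):
    M=gripM(yaw,tilt); return np.array(P)+OFF*M[:,2],M
E
python3 -c "
from h import *
print(get_obs()['joint_positions'].round(2))
for z in (.13,.025): print(delta(*gripT([.3846,-.2910,z],np.radians(-21.4),np.radians(15))))"
```

```text
t: 8.13
tcp_pos: [0.6014, -0.0242, 0.2631]
eef_rot: [2.791, 0.896, 0.768]
ft_force: [-0.0, -1.4, 1.4]
finger_gap: 0.0852
gripper_force: 0.0
[ 0.83  0.35 -1.04  2.19  0.96  0.37 -1.88]
(array([-0.3767,  0.0714,  0.0433]), array([ 0.3594, -0.1293, -2.1566]))
(array([-0.4221,  0.0449,  0.1342]), array([ 0.3594, -0.1293, -2.1566]))
```

```bash
python3 -m jog '[{"tx":-0.377,"ty":0.071,"tz":0.043,"rx":0.36,"ry":-0.13,"rz":-2.157,"gripper":0.085},{"tx":-0.377,"ty":0.071,"tz":0.043,"rx":0.36,"ry":-0.13,"rz":-2.157,"gripper":0.085},{"tx":-0.377,"ty":0.071,"tz":0.043,"rx":0.36,"ry":-0.13,"rz":-2.157,"gripper":0.085},{"tx":-0.377,"ty":0.071,"tz":0.043,"rx":0.36,"ry":-0.13,"rz":-2.157,"gripper":0.085},{"tx":-0.377,"ty":0.071,"tz":0.043,"rx":0.36,"ry":-0.13,"rz":-2.157,"gripper":0.085},{"tx":-0.377,"ty":0.071,"tz":0.043,"rx":0.36,"ry":-0.13,"rz":-2.157,"gripper":0.085},{"tx":-0.377,"ty":0.071,"tz":0.043,"rx":0.36,"ry":-0.13,"rz":-2.157,"gripper":0.085},{"tx":-0.377,"ty":0.071,"tz":0.043,"rx":0.36,"ry":-0.13,"rz":-2.157,"gripper":0.085}]'
python3 -c "
from h import *
print(get_obs()['joint_positions'].round(2))
for z in (.13,.025): print(delta(*gripT([.3846,-.2910,z],np.radians(-21.4),np.radians(15))))"
```

```text
t: 8.8
tcp_pos: [0.4242, -0.261, 0.1041]
eef_rot: [1.997, 2.101, 0.431]
ft_force: [0.9, -0.5, 0.3]
finger_gap: 0.0849
gripper_force: 0.0
[ 1.47  0.72 -1.17  2.34  1.26  0.44 -0.6 ]
(array([-0.0343, -0.0351,  0.01  ]), array([ 0.1956, -0.0682, -1.1681]))
(array([-0.0393, -0.072 ,  0.1082]), array([ 0.1956, -0.0682, -1.1681]))
```

```bash
python3 -m jog '[{"tx":-0.034,"ty":-0.035,"tz":0.01,"rx":0.195,"ry":-0.068,"rz":-1.168,"gripper":0.085},{"tx":-0.034,"ty":-0.035,"tz":0.01,"rx":0.195,"ry":-0.068,"rz":-1.168,"gripper":0.085},{"tx":-0.034,"ty":-0.035,"tz":0.01,"rx":0.195,"ry":-0.068,"rz":-1.168,"gripper":0.085},{"tx":-0.034,"ty":-0.035,"tz":0.01,"rx":0.195,"ry":-0.068,"rz":-1.168,"gripper":0.085},{"tx":-0.034,"ty":-0.035,"tz":0.01,"rx":0.195,"ry":-0.068,"rz":-1.168,"gripper":0.085},{"tx":-0.034,"ty":-0.035,"tz":0.01,"rx":0.195,"ry":-0.068,"rz":-1.168,"gripper":0.085},{"tx":-0.034,"ty":-0.035,"tz":0.01,"rx":0.195,"ry":-0.068,"rz":-1.168,"gripper":0.085},{"tx":-0.034,"ty":-0.035,"tz":0.01,"rx":0.195,"ry":-0.068,"rz":-1.168,"gripper":0.085}]'
python3 -c "
from h import *
print(get_obs()['joint_positions'].round(2))
for z in (.13,.025): print(delta(*gripT([.3846,-.2910,z],np.radians(-21.4),np.radians(15))))"
```

```text
t: 9.47
tcp_pos: [0.3982, -0.294, 0.0817]
eef_rot: [0.788, 2.776, 0.011]
ft_force: [-0.4, 0.0, 0.5]
finger_gap: 0.0851
gripper_force: 0.0
[ 1.44  0.76 -1.18  2.35  1.4   0.64  0.24]
(array([ 0.0003, -0.0023,  0.0007]), array([ 0.0312, -0.0107, -0.1836]))
(array([ 0.0257, -0.0103,  0.1023]), array([ 0.0312, -0.0107, -0.1836]))
```

```bash
python3 -m jog '[{"tx":0,"ty":-0.002,"tz":0.001,"rx":0.031,"ry":-0.011,"rz":-0.184,"gripper":0.085},{"tx":0,"ty":-0.002,"tz":0.001,"rx":0.031,"ry":-0.011,"rz":-0.184,"gripper":0.085},{"tx":0,"ty":-0.002,"tz":0.001,"rx":0.031,"ry":-0.011,"rz":-0.184,"gripper":0.085}]'
python3 -c "
from h import *
print(get_obs()['joint_positions'].round(2))
c=camera('wrist');t=camera('top');import pickle;pickle.dump((c,t),open('c2.pkl','wb'))
m=cv2.inRange(cv2.cvtColor(np.ascontiguousarray(c['color']),cv2.COLOR_RGB2HSV),(8,150,120),(22,255,255))
m=cv2.morphologyEx(m,cv2.MORPH_OPEN,np.ones((3,3)))
for cn in cv2.findContours(m,0,2)[0]:
  if cv2.contourArea(cn)>300: r=cv2.minAreaRect(cn);print(r,plane(c,cv2.boxPoints(r),.026).round(4).tolist())
cv2.imwrite('pics/w5.png',c['color'][...,::-1])
for z in (.13,.025): print(delta(*gripT([.3846,-.2910,z],np.radians(-21.4),np.radians(15))))"
```

```text
t: 9.72
tcp_pos: [0.3972, -0.2948, 0.0805]
eef_rot: [0.539, 2.833, -0.068]
ft_force: [0.7, -0.1, 0.4]
finger_gap: 0.0849
gripper_force: 0.0
[ 1.42  0.76 -1.18  2.36  1.45  0.67  0.36]
((312.14813232421875, 170.11151123046875), (92.20915985107422, 27.494033813476562), 88.80650329589844) [[0.3519, -0.2915, 0.026], [0.3576, -0.2759, 0.026], [0.4228, -0.2995, 0.026], [0.416, -0.3179, 0.026]]
(array([-0.0002, -0.0004, -0.0003]), array([ 0.0011, -0.0007, -0.0066]))
(array([ 0.0269, -0.0007,  0.1012]), array([ 0.0011, -0.0007, -0.0066]))
```

View pics/w5.png

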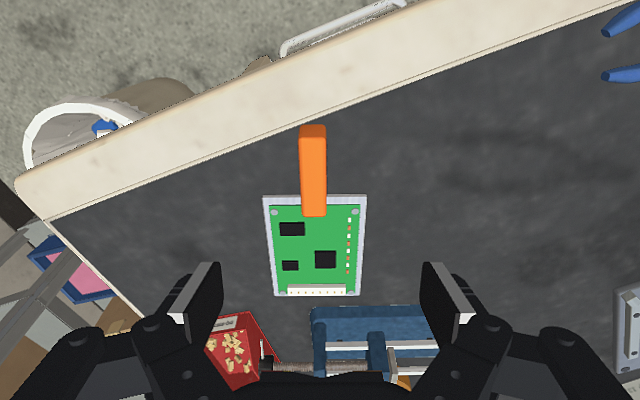

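The wrist view shows the grip at (312,170), dead ahead and aligned with the fingers, about 2 mm right of my estimate. Descending.

```bash
python3 -m jog '[{"tx":0.01,"ty":-0.001,"tz":0.037,"rx":0.001,"ry":0,"rz":-0.006,"gripper":0.085},{"tx":0.02,"ty":-0.0025,"tz":0.074,"rx":0.001,"ry":0,"rz":-0.006,"gripper":0.085},{"tx":0.024,"ty":-0.0025,"tz":0.09,"rx":0.001,"ry":0,"rz":-0.006,"gripper":0.085},{"tx":0.027,"ty":-0.0025,"tz":0.101,"rx":0.001,"ry":0,"rz":-0.006,"gripper":0.085},{"tx":0.027,"ty":-0.0025,"tz":0.101,"rx":0.001,"ry":0,"rz":-0.006,"gripper":0.085}]'
python3 -m jog '[{"tx":0,"ty":0,"tz":0,"rx":0,"ry":0,"rz":0,"gripper":0.005},{"tx":0,"ty":0,"tz":0,"rx":0,"ry":0,"rz":0,"gripper":0.005},{"tx":0,"ty":0,"tz":0,"rx":0,"ry":0,"rz":0,"gripper":0.005},{"tx":0,"ty":0,"tz":0,"rx":0,"ry":0,"rz":0,"gripper":0.005},{"tx":0,"ty":0,"tz":0,"rx":0,"ry":0,"rz":0,"gripper":0.005},{"tx":0,"ty":0,"tz":0,"rx":0,"ry":0,"rz":0,"gripper":0.005},{"tx":0,"ty":0,"tz":0,"rx":0,"ry":0,"rz":0,"gripper":0.005},{"tx":0,"ty":0,"tz":0,"rx":0,"ry":0,"rz":0,"gripper":0.005}]' 50
python3 -c "
from h import *
print(get_obs()['joint_positions'].round(2))
print(delta(*gripT([.385,-.2930,.025],np.radians(-21.4),np.radians(15))))"
```

```text
t: 10.23
tcp_pos: [0.3945, -0.297, -0.0269]
eef_rot: [0.539, 2.838, -0.066]
ft_force: [-0.4, 0.1, 0.3]
finger_gap: 0.0851
gripper_force: 0.0
t: 10.9
tcp_pos: [0.3958, -0.2981, -0.0233]
eef_rot: [0.533, 2.833, -0.074]
ft_force: [-2.2, -1.0, 6.1]
finger_gap: 0.0171
gripper_force: 49.7
[ 1.32  0.98 -1.04  2.4   1.84  0.76  0.07]
(array([-0.001 ,  0.0008,  0.0013]), array([-0.002 ,  0.0006,  0.0016]))
```

```bash
python3 -m jog '[{"tx":-0.005,"ty":0,"tz":-0.019,"rx":0,"ry":0,"rz":0,"gripper":0.005},{"tx":-0.012,"ty":0,"tz":-0.045,"rx":0,"ry":0,"rz":0,"gripper":0.005},{"tx":-0.02,"ty":0,"tz":-0.075,"rx":0,"ry":0,"rz":0,"gripper":0.005},{"tx":-0.028,"ty":0,"tz":-0.106,"rx":0,"ry":0,"rz":0,"gripper":0.005},{"tx":-0.028,"ty":0,"tz":-0.106,"rx":0,"ry":0,"rz":0,"gripper":0.005}]'
python3 -c "
from h import *
print(get_obs()['joint_positions'].round(2))
o,M=sp();v=np.load('stand.npy')
for z in(.11,.06): print(delta(*gripT(o+M@[-.222,0,.025+z],v[2],np.radians(15))))"
```

```text
t: 11.32
tcp_pos: [0.3981, -0.2982, 0.0906]
eef_rot: [0.531, 2.828, -0.078]
ft_force: [-0.1, -0.0, -2.3]
finger_gap: 0.0171
gripper_force: 49.3
[ 1.41  0.71 -1.14  2.36  1.41  0.62  0.39]
(array([ 0.0292,  0.2691, -0.0042]), array([-0.1254,  0.0061, -0.4453]))
(array([0.0425, 0.2693, 0.044 ]), array([-0.1254,  0.0061, -0.4453]))
```

```bash
python3 -m jog '[{"tx":0.004,"ty":0.04,"tz":-0.001,"rx":-0.018,"ry":0.001,"rz":-0.065,"gripper":0.005},{"tx":0.008,"ty":0.08,"tz":-0.002,"rx":-0.036,"ry":0.002,"rz":-0.13,"gripper":0.005},{"tx":0.013,"ty":0.12,"tz":-0.002,"rx":-0.055,"ry":0.003,"rz":-0.2,"gripper":0.005},{"tx":0.017,"ty":0.16,"tz":-0.002,"rx":-0.073,"ry":0.004,"rz":-0.26,"gripper":0.005},{"tx":0.022,"ty":0.2,"tz":-0.003,"rx":-0.092,"ry":0.005,"rz":-0.33,"gripper":0.005},{"tx":0.026,"ty":0.24,"tz":-0.004,"rx":-0.11,"ry":0.006,"rz":-0.4,"gripper":0.005},{"tx":0.029,"ty":0.269,"tz":-0.004,"rx":-0.125,"ry":0.006,"rz":-0.445,"gripper":0.005},{"tx":0.029,"ty":0.269,"tz":-0.004,"rx":-0.125,"ry":0.006,"rz":-0.445,"gripper":0.005}]'
python3 -m jog '[{"tx":0,"ty":0,"tz":0,"rx":0,"ry":0,"rz":0,"gripper":0.005},{"tx":0,"ty":0,"tz":0,"rx":0,"ry":0,"rz":0,"gripper":0.005}]'
python3 -c "
from h import *
print(get_obs()['joint_positions'].round(2))
o,M=sp();v=np.load('stand.npy')
for z in(.11,.06): print(delta(*gripT(o+M@[-.222,0,.025+z],v[2],np.radians(15))))
c=camera('wrist');t=camera('top');s=camera('scene');import pickle;pickle.dump((c,t,s),open('c3.pkl','wb'))
f=lambda c,x,y,w,h:cv2.resize(c['color'][y:y+h,x:x+w,::-1],(400,500),interpolation=cv2.INTER_CUBIC)
cv2.imwrite('pics/w6.png',np.hstack([f(c,160,0,320,400),f(t,250,80,128,160)]))"
```

```text
t: 11.98
tcp_pos: [0.4686, -0.0291, 0.0826]
eef_rot: [-0.143, 2.878, 0.037]
ft_force: [0.3, 0.6, -1.8]
finger_gap: 0.0167
gripper_force: 49.5
t: 12.15
tcp_pos: [0.465, -0.037, 0.0808]
eef_rot: [-0.127, 2.885, 0.024]
ft_force: [-0.3, -0.7, -1.8]
finger_gap: 0.017
gripper_force: 49.5
[ 0.86  0.74 -1.2   2.42  1.48  0.69  0.18]
(array([-0.0047, -0.0002, -0.0038]), array([ 0.0049, -0.0078, -0.0033]))
(array([ 0.0078, -0.0005,  0.0446]), array([ 0.0049, -0.0078, -0.0033]))
```

View pics/w6.png

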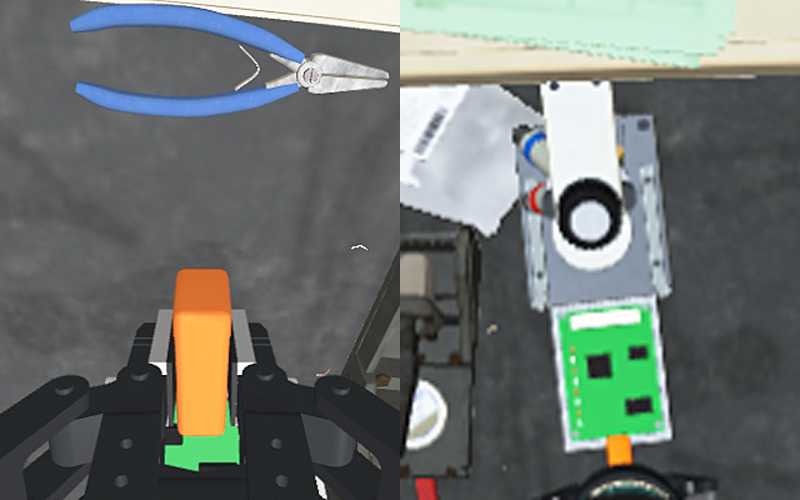

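In the top view the carrier sits in front of the mouth with its tray corners at about (553,308), (655,297), (672,437) and (568,450), lined up with the rails. The pliers are untouched. Next is to measure the carrier's pose in the hand.

```bash
cat > meas.py <<'E'
from h import *
def quad(c,box):
    x0,y0,x1,y1=box
    hsv=cv2.cvtColor(np.ascontiguousarray(c["color"]),cv2.COLOR_RGB2HSV)
    m=cv2.inRange(hsv,(45,90,60),(80,255,255));z=np.zeros_like(m);z[y0:y1,x0:x1]=m[y0:y1,x0:x1]
    z=cv2.morphologyEx(z,cv2.MORPH_CLOSE,np.ones((9,9)))
    cn=max(cv2.findContours(z,0,cv2.CHAIN_APPROX_NONE)[0],key=cv2.contourArea)
    h=cv2.convexHull(cn)
    for e in np.linspace(.02,.12,40):
        q=cv2.approxPolyDP(h,e*cv2.arcLength(h,True),True)
        if len(q)==4: break
    return q[:,0].astype(float)
def order(c,q,z):
    "far-left, far-right, near-right, near-left in world"
    P=plane(c,q,z)[:,:2];d=P-P.mean(0);a=np.arctan2(d[:,1],d[:,0])
    def idx(t): return np.argmin(np.abs(np.angle(np.exp(1j*(a-t)))))
    return q[[idx(t) for t in(.6,-.6,-2.5,2.5)]]
def rectpose(c,box,z):
    q=order(c,quad(c,box),z);P=plane(c,q,z)
    o,M=sp();L=(P-o)@M
    y1=np.arctan2(*(L[0]-L[3])[[1,0]]);y2=np.arctan2(*(L[1]-L[2])[[1,0]])
    return q,L,np.degrees([y1,y2])
E
python3 - <<'E'
from meas import *
import pickle
c,t,s=pickle.load(open('c3.pkl','rb'))
q,L,y=rectpose(t,(330,150,480,240) if 0 else (290,170,350,230),.113)
print("top",q.tolist(),np.round(L,4).tolist(),L.mean(0).round(4),y)
b=proj(s,plane(t,q,.113));print(b.round(0).tolist())
x0,y0=(b.min(0)-25).astype(int);x1,y1=(b.max(0)+25).astype(int)
qs=order(s,quad(s,(max(x0,0),max(y0,0),x1,y1)),.113);print("scene",qs.tolist())
o,M=sp()
for i in range(4): print((M.T@(tri(t,q[i],s,qs[i])-o)).round(4))
# reference: original carrier, green centre offset
cs=pickle.load(open('c0.pkl','rb'));q0=order(cs['top'],quad(cs['top'],(400,190,470,270)),.008)
P=plane(cs['top'],q0,.008);print("orig",P.round(4).tolist(),P.mean(0),np.linalg.norm(P[0]-P[3]),np.linalg.norm(P[0]-P[1]))
pd=get_obs();T=R.from_rotvec(pd['eef_rot']);pad=pd['tcp_pos']-T.apply([0,0,OFF]);print("pad stand",(M.T@(pad-o)).round(4), "toolx yaw",np.degrees(np.arctan2(*(M.T@T.as_matrix()[:,1])[:2])))
E
```

```text
top [[301.0, 182.0], [329.0, 178.0], [334.0, 217.0], [305.0, 220.0]] [[-0.0908, 0.0336, 0.113], [-0.0892, -0.0329, 0.113], [-0.1822, -0.0335, 0.113], [-0.1812, 0.0343, 0.113]] [-0.1358  0.0004  0.113 ] [-0.47550117  0.34287532]
[[290.0, 213.0], [302.0, 201.0], [329.0, 210.0], [316.0, 224.0]]
scene [[291.0, 214.0], [305.0, 202.0], [326.0, 210.0], [315.0, 223.0]]
[-0.0918  0.0329  0.1111]
[-0.0929 -0.0351  0.1096]
[-0.1787 -0.0317  0.1142]
[-0.1796  0.0352  0.1152]
orig [[0.5235, -0.3094, 0.008], [0.4959, -0.3727, 0.008], [0.4103, -0.3394, 0.008], [0.4353, -0.2766, 0.008]] [ 0.46625367 -0.32450391  0.008     ] 0.09419940544157063 0.06905340121641415
pad stand [-0.2252 -0.001   0.1304] toolx yaw 0.22264947044810418
```

```bash
python3 -m jog '[{"tx":0.005,"ty":0,"tz":0.02,"rx":0,"ry":0,"rz":0,"gripper":0.005},{"tx":0.011,"ty":0,"tz":0.043,"rx":0,"ry":0,"rz":0,"gripper":0.005},{"tx":0.017,"ty":0,"tz":0.065,"rx":0,"ry":0,"rz":0,"gripper":0.005},{"tx":0.022,"ty":-0.0005,"tz":0.085,"rx":0,"ry":0,"rz":0,"gripper":0.005},{"tx":0.022,"ty":-0.0005,"tz":0.085,"rx":0,"ry":0,"rz":0,"gripper":0.005},{"tx":0.022,"ty":-0.0005,"tz":0.085,"rx":0,"ry":0,"rz":0,"gripper":0.005}]'
python3 - <<'E'
from meas import *
t=camera("top");o,M=sp()
pd=get_obs();T=R.from_rotvec(pd['eef_rot']);pad=pd['tcp_pos']-T.apply([0,0,OFF]);print("pad stand",(M.T@(pad-o)).round(4))
ctr=proj(t,o+M@[-.14,0,.025])[0].astype(int);print(ctr)
q,L,y=rectpose(t,(ctr[0]-32,ctr[1]-32,ctr[0]+32,ctr[1]+32),.024)
print(q.tolist(),L.round(4).tolist(),L.mean(0).round(4),y)
im=cv2.resize(t['color'][140:240,275:375,::-1],(600,600),interpolation=cv2.INTER_CUBIC)
for P in([-.05,.043,.019],[-.05,-.043,.019],[0,.043,.019],[0,-.043,.019],[-.06,.059,.01],[-.06,-.059,.01]):
    p=(proj(t,o+M@P)[0]-[275,140]+.5)*6; cv2.circle(im,(int(p[0]),int(p[1])),3,(0,0,255),1)
cv2.imwrite("pics/t7.png",im)
E
```

```text
t: 12.8
tcp_pos: [0.4654, -0.0367, -0.007]
eef_rot: [-0.126, 2.886, 0.028]
ft_force: [0.3, 0.8, -2.8]
finger_gap: 0.0169
gripper_force: 49.5
pad stand [-0.224   0.0003  0.0434]
[318 205]
[[302.0, 188.0], [329.0, 184.0], [333.0, 221.0], [306.0, 224.0]] [[-0.0894, 0.0361, 0.024], [-0.0874, -0.0328, 0.024], [-0.1819, -0.0316, 0.024], [-0.1813, 0.0363, 0.024]] [-0.135  0.002  0.024] [-0.16348078 -0.76186347]
```

View pics/t7.png

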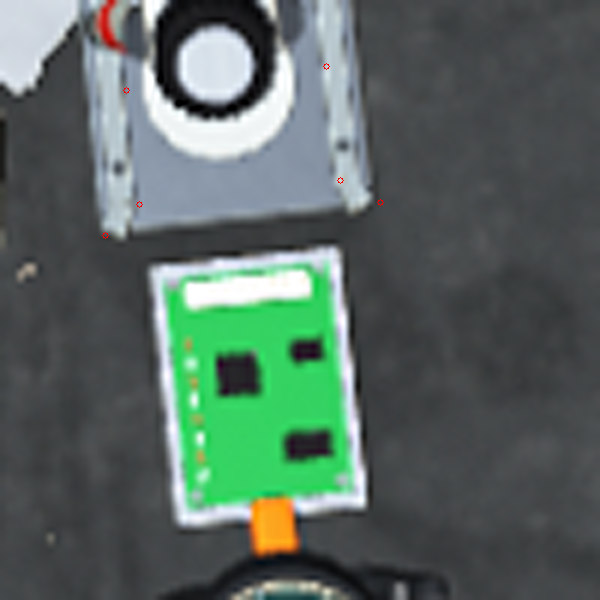

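The tray's far edge centre is at (245,255), and the rail centreline there is at about (241,255). The tray is turned about 0.6° clockwise. I'll correct the yaw by 0.01 rad, raise it 2 mm, and enter the mouth.

```bash
python3 -m jog '[{"tx":0,"ty":0,"tz":-0.002,"rx":0,"ry":0,"rz":-0.01,"gripper":0.005},{"tx":-0.01,"ty":0,"tz":0.0007,"rx":0,"ry":0,"rz":-0.01,"gripper":0.005},{"tx":-0.02,"ty":0,"tz":0.0034,"rx":0,"ry":0,"rz":-0.01,"gripper":0.005},{"tx":-0.03,"ty":0,"tz":0.006,"rx":0,"ry":0,"rz":-0.01,"gripper":0.005},{"tx":-0.04,"ty":0,"tz":0.0087,"rx":0,"ry":0,"rz":-0.01,"gripper":0.005},{"tx":-0.048,"ty":0,"tz":0.011,"rx":0,"ry":0,"rz":-0.01,"gripper":0.005},{"tx":-0.048,"ty":0,"tz":0.011,"rx":0,"ry":0,"rz":-0.01,"gripper":0.005}]'
python3 - <<'E'
from meas import *
t=camera("top");o,M=sp()
pd=get_obs();T=R.from_rotvec(pd['eef_rot']);pad=pd['tcp_pos']-T.apply([0,0,OFF]);print("pad stand",(M.T@(pad-o)).round(4),M.T@pd['ft_force'],pd['joint_positions'].round(2))
im=cv2.resize(t['color'][130:230,270:370,::-1],(600,600),interpolation=cv2.INTER_CUBIC)
s=camera("scene");im2=cv2.resize(s['color'][160:260,250:350,::-1],(600,600),interpolation=cv2.INTER_CUBIC)
cv2.imwrite("pics/t8.png",cv2.resize(np.hstack([im[:,100:500],im2[:,:400]]),(800,600)))
E
```

```text
t: 13.43
tcp_pos: [0.5192, -0.0314, -0.0039]
eef_rot: [-0.14, 2.879, 0.024]
ft_force: [0.4, 0.3, -2.4]
finger_gap: 0.0171
gripper_force: 49.6
pad stand [-0.1728  0.0007  0.045 ] [-0.8445387   0.48202149 -2.26777036] [ 0.73  0.95 -1.07  2.35  1.73  0.76  0.05]
```

View pics/t8.png

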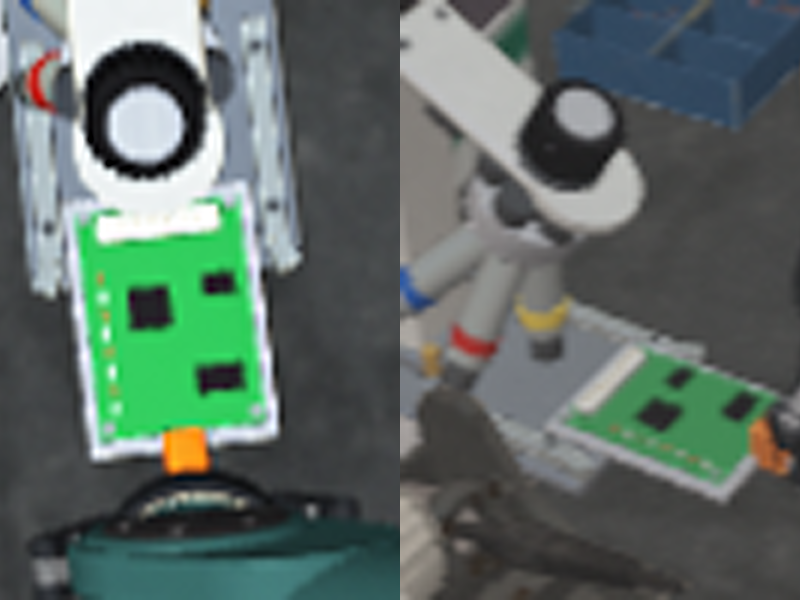

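The carrier is centred between the rails, with the yellow lens ahead of it and nothing touching. Lowering it onto the stage.

That was my eleventh picture, one over the limit, so from here on I'll use numbers only.

```bash
python3 -m jog '[{"tx":0.001,"ty":0,"tz":0.004,"rx":0,"ry":0,"rz":0,"gripper":0.005},{"tx":0.0018,"ty":0,"tz":0.007,"rx":0,"ry":0,"rz":0,"gripper":0.005},{"tx":0.0023,"ty":0,"tz":0.009,"rx":0,"ry":0,"rz":0,"gripper":0.005},{"tx":0.0023,"ty":0,"tz":0.009,"rx":0,"ry":0,"rz":0,"gripper":0.005}]'
python3 - <<'E'
from meas import *
o,M=sp()
pd=get_obs();T=R.from_rotvec(pd['eef_rot']);pad=pd['tcp_pos']-T.apply([0,0,OFF]);print("pad stand",(M.T@(pad-o)).round(4),M.T@pd['ft_force'],pd['wrist_torque'])
E
```

```text
t: 13.87
tcp_pos: [0.5144, -0.0318, -0.0144]
eef_rot: [-0.143, 2.884, 0.024]
ft_force: [-2.1, -0.5, 2.1]
finger_gap: 0.0168
gripper_force: 50.4
pad stand [-0.1756  0.0006  0.035 ] [-2.16510935 -0.30191718  2.14068354] [-0.35756416  0.20822541 -0.18832047]
```

```bash
python3 -m jog '[{"tx":-0.0097,"ty":0,"tz":0.0026,"rx":0,"ry":0,"rz":0,"gripper":0.005},{"tx":-0.0193,"ty":0,"tz":0.0052,"rx":0,"ry":0,"rz":0,"gripper":0.005},{"tx":-0.029,"ty":0,"tz":0.0078,"rx":0,"ry":0,"rz":0,"gripper":0.005},{"tx":-0.0386,"ty":0,"tz":0.0103,"rx":0,"ry":0,"rz":0,"gripper":0.005},{"tx":-0.0386,"ty":0,"tz":0.0103,"rx":0,"ry":0,"rz":0,"gripper":0.005}]'
python3 - <<'E'
from meas import *
o,M=sp()
pd=get_obs();T=R.from_rotvec(pd['eef_rot']);pad=pd['tcp_pos']-T.apply([0,0,OFF]);print("pad stand",(M.T@(pad-o)).round(4),(M.T@pd['ft_force']).round(1),pd['wrist_torque'],(T.inv().apply(M@[1,0,0])).round(3))
E
```

```text
t: 14.28
tcp_pos: [0.5592, -0.0274, -0.0135]
eef_rot: [-0.14, 2.879, 0.025]
ft_force: [0.6, 0.4, -2.1]
finger_gap: 0.017
gripper_force: 49.6
pad stand [-0.1309  0.0009  0.0358] [ 0.7  0.4 -2.1] [-0.05408341  0.45377531  0.02899318] [-0.966 -0.007  0.257]
```

```bash
python3 -m jog '[{"tx":-0.0096,"ty":0,"tz":0.0037,"rx":0,"ry":0,"rz":0,"gripper":0.005},{"tx":-0.0193,"ty":0,"tz":0.0063,"rx":0,"ry":0,"rz":0,"gripper":0.005},{"tx":-0.029,"ty":0,"tz":0.0088,"rx":0,"ry":0,"rz":0,"gripper":0.005},{"tx":-0.029,"ty":0,"tz":0.0088,"rx":0,"ry":0,"rz":0,"gripper":0.005}]'
cat > st.py <<'E'
from meas import *
o,M=sp()
pd=get_obs();T=R.from_rotvec(pd['eef_rot']);pad=pd['tcp_pos']-T.apply([0,0,OFF]);print("pad stand",(M.T@(pad-o)).round(4),(M.T@pd['ft_force']).round(1),pd['wrist_torque'].round(2))
E
python3 st.py
```

```text
t: 14.62
tcp_pos: [0.5861, -0.0247, -0.0146]
eef_rot: [-0.141, 2.882, 0.023]
ft_force: [-2.4, -0.4, 4.7]
finger_gap: 0.0169
gripper_force: 50.7
pad stand [-0.1036  0.0012  0.0347] [-2.4 -0.2  4.7] [-0.28  0.36 -0.18]
```

```bash
python3 -m jog '[{"tx":-0.0048,"ty":0,"tz":0.0013,"rx":0,"ry":0,"rz":0,"gripper":0.005},{"tx":-0.0087,"ty":0,"tz":0.0023,"rx":0,"ry":0,"rz":0,"gripper":0.005},{"tx":-0.0087,"ty":0,"tz":0.0023,"rx":0,"ry":0,"rz":0,"gripper":0.005}]'
python3 st.py
python3 -m jog '[{"tx":-0.0019,"ty":0,"tz":0.0005,"rx":0,"ry":0,"rz":0,"gripper":0.005},{"tx":-0.0029,"ty":0,"tz":0.0008,"rx":0,"ry":0,"rz":0,"gripper":0.005},{"tx":-0.0029,"ty":0,"tz":0.0008,"rx":0,"ry":0,"rz":0,"gripper":0.005}]'
python3 st.py
```

```text
t: 14.87
tcp_pos: [0.5916, -0.024, -0.0146]
eef_rot: [-0.142, 2.886, 0.021]
ft_force: [-9.9, -2.1, 15.4]
finger_gap: 0.0168
gripper_force: 52.4
pad stand [-0.0979  0.0015  0.0347] [-10.1  -1.2  15.4] [-0.59  1.27 -0.41]
t: 15.12
tcp_pos: [0.593, -0.0238, -0.0146]
eef_rot: [-0.143, 2.887, 0.02]
ft_force: [-13.1, -4.1, 18.1]
finger_gap: 0.0172
gripper_force: 53.0
pad stand [-0.0964  0.0016  0.0348] [-13.5  -2.9  18.1] [-0.63  1.56 -0.41]
```

```bash
python3 -m jog '[{"tx":-0.0004,"ty":0,"tz":-0.0015,"rx":0,"ry":0,"rz":0,"gripper":0.005},{"tx":-0.0004,"ty":0,"tz":-0.0015,"rx":0,"ry":0,"rz":0,"gripper":0.005}]'
python3 st.py
python3 -m jog '[{"tx":-0.0019,"ty":0,"tz":0.0005,"rx":0,"ry":0,"rz":0,"gripper":0.005},{"tx":-0.0029,"ty":0,"tz":0.0008,"rx":0,"ry":0,"rz":0,"gripper":0.005},{"tx":-0.0029,"ty":0,"tz":0.0008,"rx":0,"ry":0,"rz":0,"gripper":0.005}]'
python3 st.py
python3 - <<'E'
from meas import *
s=camera("scene");t=camera("top");o,M=sp()
import pickle;pickle.dump((t,s),open('c4.pkl','wb'))
for c,n in((s,"scene"),(t,"top")):
    hsv=cv2.cvtColor(np.ascontiguousarray(c["color"]),cv2.COLOR_RGB2HSV)
    ctr=proj(c,o+M@[-.02,0,.018])[0].astype(int)
    m=cv2.inRange(hsv,(45,90,60),(80,255,255));z=np.zeros_like(m);x,y=ctr;z[y-30:y+45,x-45:x+45]=m[y-30:y+45,x-45:x+45]
    cns=[k for k in cv2.findContours(z,0,1)[0] if cv2.contourArea(k)>5]
    for k in cns:
        L=(plane(c,k[:,0],.018)-o)@M; print(n,cv2.contourArea(k),"x",L[:,0].min().round(4),L[:,0].max().round(4),"y",L[:,1].min().round(4),L[:,1].max().round(4))
        a=L[np.argsort(L[:,0])];print(a[:3,:2].round(3).tolist())
E
```

```text
t: 15.28
tcp_pos: [0.5969, -0.0241, -0.0139]
eef_rot: [-0.142, 2.883, 0.023]
ft_force: [-0.6, -0.6, -2.6]
finger_gap: 0.0171
gripper_force: 49.7
pad stand [-0.0928  0.0008  0.0354] [-0.7 -0.5 -2.6] [-0.11  0.48 -0.02]
t: 15.53
tcp_pos: [0.5981, -0.0239, -0.0143]
eef_rot: [-0.142, 2.886, 0.021]
ft_force: [-7.9, -2.5, 8.4]
finger_gap: 0.0167
gripper_force: 51.3
pad stand [-0.0914  0.001   0.0351] [-8.  -1.8  8.4] [-0.6   1.33 -0.22]
scene 224.0 x -0.0478 0.0335 y -0.0338 0.036
[[-0.048, 0.009], [-0.048, 0.015], [-0.048, 0.02]]
scene 20.5 x 0.1664 0.2031 y -0.0491 -0.0222
[[0.166, -0.026], [0.169, -0.025], [0.173, -0.029]]
scene 7.0 x 0.1471 0.186 y -0.0684 -0.0186
[[0.147, -0.019], [0.15, -0.023], [0.15, -0.023]]
top 174.5 x -0.0484 0.0144 y -0.0315 0.0387
[[-0.048, 0.022], [-0.048, -0.02], [-0.048, 0.024]]
```

```bash
python3 -m jog '[{"tx":-0.0003,"ty":0,"tz":-0.001,"rx":0,"ry":0,"rz":0,"gripper":0.005},{"tx":-0.0003,"ty":0,"tz":-0.001,"rx":0,"ry":0,"rz":0,"gripper":0.005}]'
python3 st.py
python3 -m jog '[{"tx":-0.0019,"ty":0,"tz":0.0005,"rx":0,"ry":0,"rz":0,"gripper":0.005},{"tx":-0.0029,"ty":0,"tz":0.0008,"rx":0,"ry":0,"rz":0,"gripper":0.005},{"tx":-0.0029,"ty":0,"tz":0.0008,"rx":0,"ry":0,"rz":0,"gripper":0.005}]'
python3 st.py
```

```text
t: 15.8
tcp_pos: [0.5981, -0.0237, -0.014]
eef_rot: [-0.141, 2.887, 0.024]
ft_force: [-5.5, -1.0, -0.3]
finger_gap: 0.0167
gripper_force: 50.0
pad stand [-0.0913  0.0012  0.0354] [-5.6 -0.5 -0.3] [-0.21  1.39 -0.19]
t: 16.05
tcp_pos: [0.5981, -0.0235, -0.0143]
eef_rot: [-0.142, 2.891, 0.022]
ft_force: [-11.7, -2.4, 5.9]
finger_gap: 0.0173
gripper_force: 51.4
pad stand [-0.0911  0.0013  0.0351] [-11.9  -1.3   5.9] [-0.58  2.18 -0.33]
```

```bash
python3 -m jog '[{"tx":-0.004,"ty":0,"tz":0,"rx":0,"ry":0,"rz":0,"gripper":0.005},{"tx":-0.006,"ty":0,"tz":0.0002,"rx":0,"ry":0,"rz":0,"gripper":0.005},{"tx":-0.006,"ty":0,"tz":0.0002,"rx":0,"ry":0,"rz":0,"gripper":0.005}]'
python3 st.py
python3 - <<'E'
from meas import *
o,M=sp()
for n in("scene","top"):
    c=camera(n);hsv=cv2.cvtColor(np.ascontiguousarray(c["color"]),cv2.COLOR_RGB2HSV)
    b=cv2.inRange(hsv,(12,90,90),(26,255,255))
    for Y in(.03,-.03): print(n,"exp pin",proj(c,o+M@[.055,Y,.02])[0].round(0))
    k,l,st,ce=cv2.connectedComponentsWithStats(b);ctr=proj(c,o+M@[.055,0,.02])[0]
    print([(st[i].tolist()) for i in range(1,k) if st[i,4]>3 and np.hypot(*(ce[i]-ctr))<40])
E
```

```text
t: 16.3
tcp_pos: [0.5982, -0.0231, -0.0144]
eef_rot: [-0.143, 2.899, 0.021]
ft_force: [-22.3, -3.8, 12.8]
finger_gap: 0.0169
gripper_force: 52.3
pad stand [-0.0906  0.0018  0.0352] [-22.5  -1.7  12.8] [-0.7   3.58 -0.38]
scene exp pin [255. 221.]
scene exp pin [266. 210.]
[[270, 211, 8, 4, 22], [254, 218, 2, 4, 7], [286, 224, 3, 7, 7]]
top exp pin [298. 133.]
top exp pin [321. 131.]
[[320, 127, 2, 4, 5], [312, 171, 5, 1, 5]]
```

It now holds at a firm stop: 22 N with no advance. I'll relax the push, open, and back off along the tool axis.

```bash
python3 -m jog '[{"tx":0.006,"ty":0,"tz":-0.001,"rx":0,"ry":0,"rz":0,"gripper":0.005},{"tx":0.006,"ty":0,"tz":-0.001,"rx":0,"ry":0,"rz":0,"gripper":0.005}]'
python3 st.py
python3 -m jog '[{"tx":0,"ty":0,"tz":0,"rx":0,"ry":0,"rz":0,"gripper":0.04},{"tx":0,"ty":0,"tz":0,"rx":0,"ry":0,"rz":0,"gripper":0.06},{"tx":0,"ty":0,"tz":0,"rx":0,"ry":0,"rz":0,"gripper":0.06},{"tx":0,"ty":0,"tz":0,"rx":0,"ry":0,"rz":0,"gripper":0.06}]'
python3 st.py
python3 -m jog '[{"tx":0,"ty":0,"tz":-0.02,"rx":0,"ry":0,"rz":0,"gripper":0.06},{"tx":0,"ty":0,"tz":-0.05,"rx":0,"ry":0,"rz":0,"gripper":0.06},{"tx":0,"ty":0,"tz":-0.09,"rx":0,"ry":0,"rz":0,"gripper":0.06},{"tx":0.03,"ty":0,"tz":-0.13,"rx":0,"ry":0,"rz":0,"gripper":0.06},{"tx":0.07,"ty":0,"tz":-0.15,"rx":0,"ry":0,"rz":0,"gripper":0.06},{"tx":0.11,"ty":0,"tz":-0.15,"rx":0,"ry":0,"rz":0,"gripper":0.06},{"tx":0.11,"ty":0,"tz":-0.15,"rx":0,"ry":0,"rz":0,"gripper":0.06}]'
python3 - <<'E'
from meas import *
o,M=sp();import pickle
cc={n:camera(n) for n in("scene","top","wrist")};pickle.dump(cc,open("c5.pkl","wb"))
for n in("scene","top"):
    c=cc[n];hsv=cv2.cvtColor(np.ascontiguousarray(c["color"]),cv2.COLOR_RGB2HSV)
    x,y=proj(c,o+M@[-.04,0,.018])[0].astype(int)
    for nm,lo,hi,h in(("green",(45,90,60),(80,255,255),.018),("orange",(8,150,120),(22,255,255),.036)):
        m=cv2.inRange(hsv,lo,hi);z=np.zeros_like(m);z[y-35:y+50,x-40:x+40]=m[y-35:y+50,x-40:x+40]
        k=max(cv2.findContours(z,0,1)[0],key=cv2.contourArea);L=(plane(c,k[:,0],h)-o)@M
        print(n,nm,cv2.contourArea(k),"x",L[:,0].min().round(4),L[:,0].max().round(4),"y",L[:,1].min().round(4),L[:,1].max().round(4))
        if nm=="green":
            nl=L[(L[:,1]>.015)][:,0].min();nr=L[(L[:,1]<-.015)][:,0].min();print("near edge left/right",nl.round(4),nr.round(4))
E
```

```text
t: 16.57
tcp_pos: [0.5982, -0.0234, -0.014]
eef_rot: [-0.143, 2.89, 0.024]
ft_force: [-8.3, 0.1, -0.3]
finger_gap: 0.0169
gripper_force: 50.3
pad stand [-0.0911  0.0014  0.0354] [-8.3  0.8 -0.3] [-0.22  1.99 -0.18]
t: 16.9
tcp_pos: [0.605, -0.0225, -0.0115]
eef_rot: [-0.142, 2.88, 0.025]
ft_force: [0.8, -1.0, 0.9]
finger_gap: 0.06
gripper_force: 0.0
pad stand [-0.0847  0.0016  0.0378] [ 0.7 -1.   0.9] [-0.03  0.28 -0.05]
t: 17.48
tcp_pos: [0.4516, -0.039, 0.1044]
eef_rot: [-0.148, 2.888, 0.018]
ft_force: [-0.9, 0.8, -0.0]
finger_gap: 0.0601
gripper_force: 0.0
scene green 214.5 x -0.0478 0.0335 y -0.0329 0.0366
near edge left/right -0.0477 -0.0427
scene orange 138.0 x -0.1258 -0.0526 y -0.0052 0.0304
top green 171.5 x -0.0485 0.0144 y -0.0311 0.039
near edge left/right -0.0484 -0.0485
top orange 152.5 x -0.1139 -0.0512 y -0.005 0.0136
```

Run:
```python
from meas import *
import pickle
cc=pickle.load(open("c5.pkl","rb"));c3=pickle.load(open("c3.pkl","rb"));o,M=sp()
for n,c in(("before",c3[2]),("now",cc["scene"])):
    hsv=cv2.cvtColor(np.ascontiguousarray(c["color"]),cv2.COLOR_RGB2HSV);m=cv2.inRange(hsv,(22,110,90),(34,255,255))
    x,y=proj(c,o+M@[0,0,.05])[0].astype(int);k,l,s,ce=cv2.connectedComponentsWithStats(m)
    print(n,(x,y),[(ce[i].round(1).tolist(),int(s[i,4])) for i in range(1,k) if s[i,4]>5 and np.hypot(*(ce[i]-(x,y)))<25])
from plant import close_job
print(close_job())
```

```text
before (np.int64(273), np.int64(213)) [([273.2, 212.8], 19)]
now (np.int64(273), np.int64(213)) [([273.2, 212.8], 19)]
the job is handed in; nothing more can be done
None
```

The job is handed in: the yellow-banded lens stands upright, and the carrier is let go, home against a firm stop by push force and camera position (the stops themselves were hidden from view). I didn't touch the red tin or blue pliers, and I viewed 11 pictures, one over the limit of 10.

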